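Hang the display shelf and put up the sample jar

ROBOT

A 7-joint arm with a two-finger parallel gripper is mounted at the origin on the work surface. World frame = base frame: x ahead of the robot, y to its left, z up, the work surface at z = 0. Lengths are in mm, angles in rad, forces in N, time in s.
With the tool pointing down it reaches from about 350 to 900 mm from the base axis. Payload 8.1 kg.
Tool frame: the origin (TCP) lies at the very end of the fingers, on their centre line; the grasp point (between the pads) lies 19 mm behind it; z points along the fingers, y is the direction in which the jaws open and shut (so a half turn about z gives the same grasp; the last joint's range is limited). The gripper opens to 85 mm and grips with 20 to 120 N. Pads are 22 mm wide; open, the fingers measure 114 mm over their backs; the gripper's body (76 mm by 85 mm) begins 54 mm behind the grasp point. The pads swing forward as they close: fully open they stand 13 mm farther back than shut.
Start: joints at [-1.337, 0.434, 0.025, 1.573, -0.012, 1.134, -0.075], TCP at [206.57, 589.89, 231.323] pointing down, gripper open.
Joint ranges: [-2.62, 2.62], [-0.44, 2.09], [-1.27, 1.32], [0.08, 2.57], [-1.32, 4.46], [0.12, 2], [-2.74, 2.74]. Speed limits (rad/s): [2.22, 2.22, 3.01, 3.01, 3.14, 3.14, 3.14].

INTERFACE

Orientations are given as a unit quaternion [w, x, y, z].
In Python, from plant import bot, claw, inverse_kinematics, get_image, calibration, sign_off, read_time, read_joint_positions, read_joint_velocities, read_joint_efforts, read_eef_pos, read_tool_rot, read_ft_force, read_torque, read_finger_gap gives the robot as it stands. Calls block until the motion is done:
- bot.goto(position, orientation): joint-space move of the TCP to a pose.
- bot.servo_line(position, rate=150, rotation=None, threshold=None): straight line of the TCP; rotation=None keeps the orientation; rate is the mean speed in mm/s. With threshold (N) it stops when the force on the tool has changed by that much, and returns True; else False.
- bot.move_j(angles): joint-space move.
- claw.set_gripper(opening): finger opening in mm; the grip force is fixed at half the most; returns when the fingers have stopped.
- bot.wait(seconds).
- inverse_kinematics(position, orientation): joint angles nearest the present ones, or None.
- get_image(name): name is "scene" or "top" or "wrist"; returns the picture (400x640x3 uint8, red, green, blue); there is no depth.
- calibration(name): a dict with "vfov" (degrees; the focal length in pixels is half the picture's height over the tangent of half this angle, whatever the lens; pixels are square), "cx", "cy" (the principal point, pixels), "R" (3x3) and "t" (3): a world point X has camera coordinates R X + t; the wrist camera has in their place "hand_eye" (4x4, takes a point from camera to tool coordinates, whose origin is the TCP and whose axes are the flange's). Camera axes: x right, y down, z forward; pixel columns grow to the right and rows downward; lengths in mm; the calibration is good to about 2 mm. A picture is of the moment at which its call begins: read the wrist's pose just before it. calibration takes no time and is no camera call.
A pose or a line that the arm cannot do raises bot.PlanningError and nothing moves.
- sign_off(): hands the job in, once; it reports no verdict.
Readings, each from a call of its own:
- read_time(): time.
- read_joint_positions(): joint angles.
- read_joint_velocities(): joint speeds.
- read_joint_efforts(): joint torques, N m.
- read_eef_pos(): TCP position.
- read_tool_rot(): TCP orientation.
- read_ft_force(): force on the tool from outside, world axes, zero at the start.
- read_torque(): the same for the moment, N m.
- read_finger_gap(): finger opening in mm.
Only numpy, scipy, OpenCV 4.12 (cv2) and the standard library are available. Lean on these libraries where they do the work, as an engineer would, in place of code of your own. Each camera call takes 0.05 s, during which the arm holds its last target. There are 200 camera calls.

TASK

Hang the blue display shelf on the white slotted upright: put its two claws into the upper pair of slots and press it straight down until it is fully home and the orange catch has snapped out over it. Then stand the red-lidded jar on the shelf, on either side of the black rib, setting it down gently, and leave the other jars and the tin where they are.

Things in the scene. Friction and masses are not known exactly. Their poses are not given: they have to be found in the camera images.
- upright: White slotted sheet standing on a dark foot, fixed: 190 mm wide (y), 200 high, 5 thick (x -5 to 0 mm). Origin at table height, mid width, on the front face; z up, x straight out of the front face, roughly away from the robot. Foot and stays lie behind it. Slots at y = +60 and -60 mm, 14 mm wide, 28 high: lower row z 50 to 78 mm (not used), upper row z 150 to 178 mm.
- hung (a point): where the shelf's origin (bracket) belongs when hung and home: upright x = 55, y = 0, z = 100 mm, axes of shelf and upright parallel. To enter: hold the shelf level, its origin 14 to 20 mm above this height, push it towards -x of the upright until its back plate meets the face, then press it straight down about 17 mm until the claw necks rest on the slot bottoms.
- slot_left (a point): middle of the bottom edge of the upper slot at y = +60 mm of the upright, on the front face, 150 mm above the table
- slot_right (a point): the same for the upper slot at y = -60 mm
- catch (a joint): orange sprung wedge, 30 mm wide, at y = 0 of the upright's face, about 100 to 120 mm up. 0 m = out, tip 4 mm proud at height 108 mm; grows as it is pressed in (to 0.007). The shelf plate's rear edge rides down over its slope (spring 3 to 6 N; some 6 to 12 N of downward push, its weight included), then it springs out above the plate through the back plate's opening.
- bracket: Blue shelf, loose, about 0.4 kg, lying level on its underside. Plate 110 (x) by 180 (y) by 6 mm; origin at the centre of the underside, z up, x towards the front edge (lip to z 14 mm). Back plate x -55 to -50 mm, up to z 67, open in the middle (y -24 to 24, z 6 to 45). Two claws behind it. Black rib to hold it by: 10 mm thick (y), x -50 to 22, top at z 50 mm.
- claw_left (a point): underside of the neck of the steel claw at bracket x = -55, y = +60, z = 50 mm, where it leaves the back plate. Claw 8 mm wide (y); neck z 50 to 58 mm; after a gap of 6.8 mm its tooth, x -67.8 to -61.8 mm, reaches down to z 36 mm.
- claw_right (a point): the same for the claw at y = -60 mm
- rib (a point): top edge of the black rib, near the shelf's balance point: bracket x = -6 mm, y = 0, z = 50 mm
- bay_left (a point): top of the shelf plate, middle of the bay on the bracket's +y side (x 3, y 47, z 6 mm): a good place for the jar's centre
- bay_right (a point): the same on the -y side (y -47 mm)
- jar_red: Jar with red lid, diameter 60 mm, 105 mm high, 0.22 to 0.45 kg, standing on the table; origin at the centre of its underside. To be put on the shelf.
- jar_green: Jar with green lid, same size; leave alone
- jar_yellow: Jar with yellow lid, same size; leave alone
- tin: Tin with a blue label, diameter 74 mm, 80 mm high; leave alone
Not all that is in view belongs to the job. Of the things that look like the bracket, take the one that is nearest to the robot's base at the start.

How it is judged:
By the outcome, as a careful person would: the job done as asked, in the order asked, and still so for the second after the job is handed in, with the robot touching nothing.
It also fails if it takes over 64 s, if anything falls off the work surface, if the arm or the gripper's body presses on something with over 40 N, if the wrist force passes 120 N, or if a joint passes its speed limit or range.

## Working session

There is one attempt and no reset: what is moved stays moved. The work goes in short steps, each a Python script; the robot and the scene stay as the last script left them, time stands still between calls to the robot, and variables do not carry over. Pictures are saved under pics/ and viewed, about 8 in all and at most 12, crops included, and the job is handed in when it is done.

```bash
ls; mkdir -p pics
python3 - <<'E'
from plant import *
import cv2
for n in ("scene","top","wrist"):
    im=get_image(n); cv2.imwrite(f"pics/{n}0.png",im[:,:,::-1]); print(n,calibration(n))
a=cv2.imread("pics/scene0.png");b=cv2.imread("pics/top0.png")
print(read_eef_pos(),read_tool_rot(),read_time())
E
```

```text
pics
scene {'vfov': 52.19725907935357, 'cx': 319.80404193111644, 'cy': 203.89368176762898, 'R': array([[ 0.85394181,  0.52032587, -0.00666178],
       [ 0.37900266, -0.63067707, -0.67720264],
       [-0.35656748,  0.57576681, -0.73576641]]), 't': array([-553.27070388,  -25.22577232, 1490.4198946 ])}
top {'vfov': 43.63287092527117, 'cx': 320.9767637382921, 'cy': 191.20272107657914, 'R': array([[-0.00403221, -0.99998812, -0.00274013],
       [-0.98139191,  0.00448324, -0.19196309],
       [ 0.1919731 ,  0.0019151 , -0.98139832]]), 't': array([ 152.79038334,  561.30334933, 1718.38379729])}
wrist {'vfov': 63.035529339924736, 'cx': 318.24253533190847, 'cy': 198.00126114980765, 'hand_eye': array([[ 4.98687434e-05, -9.49299462e-01, -3.14373232e-01,
         7.98020023e+01],
       [ 9.99999996e-01,  7.22257845e-05, -5.94680249e-05,
        -6.15248904e-01],
       [ 7.91588174e-05, -3.14373228e-01,  9.49299461e-01,
        -1.43557856e+02],
       [ 0.00000000e+00,  0.00000000e+00,  0.00000000e+00,
         1.00000000e+00]])}
[206.47284125 589.50154317 230.71634778] [-3.80515761e-05  1.67649372e-01  9.85846505e-01 -5.96025927e-04] 0.15
```

View pics/scene0.png

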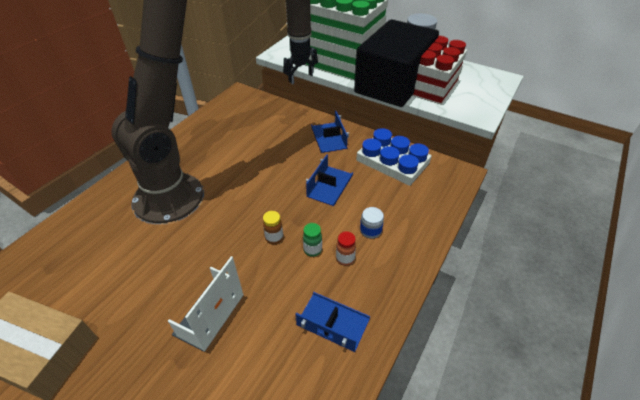

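View pics/top0.png

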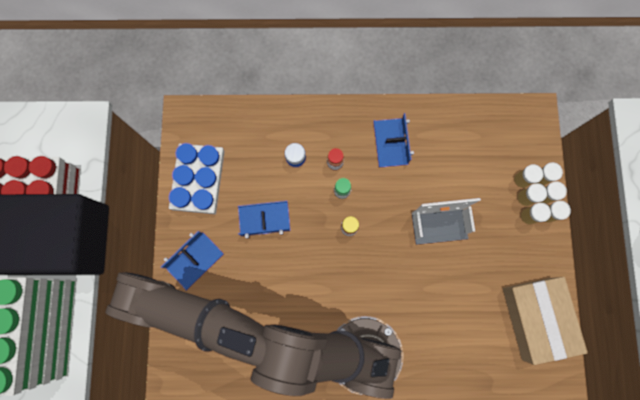

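Top view: three blue brackets at (264,218), (193,260) and (393,142), with the base at about (365,354). The upright is at (445,215) and the red jar at (336,157). The bracket at (264,218) looks nearest, so I'll compute the distances and check it in an enlarged crop.

```bash
cat > h.py <<'E'
import numpy as np, cv2
from plant import *
from scipy.spatial.transform import Rotation as Ro
W,H=640,400
def cam(n,pos=None,q=None):
    c=calibration(n); f=200/np.tan(np.radians(c["vfov"]/2))
    K=np.array([[f,0,c["cx"]],[0,f,c["cy"]],[0,0,1]])
    if n=="wrist":
        T=np.eye(4);T[:3,:3]=Ro.from_quat(np.r_[q[1:],q[0]]).as_matrix();T[:3,3]=pos
        M=np.linalg.inv(T@c["hand_eye"]); return K,M[:3,:3],M[:3,3]
    return K,np.array(c["R"]),np.array(c["t"])
def unproj(C,uv,z):
    K,R,t=C; d=R.T@np.linalg.inv(K)@np.array([uv[0],uv[1],1.]); o=-R.T@t
    return o+d*(z-o[2])/d[2]
def proj(C,X):
    K,R,t=C; p=(np.atleast_2d(X)@R.T+t)@K.T; return p[:,:2]/p[:,2:]
def down(yaw): # tool down; jaw (tool y) axis at world angle yaw
    y=np.array([np.cos(yaw),np.sin(yaw),0]);z=np.array([0,0,-1.]);x=np.cross(y,z)
    q=Ro.from_matrix(np.c_[x,y,z]).as_quat(); return np.r_[q[3],q[:3]]
E
python3 - <<'E'
from h import *
C=cam("top")
for p in ((264,218),(193,260),(393,142),(445,205),(336,157)):
    X=unproj(C,p,0);print(p,X.round(),np.hypot(*X[:2]).round())
a=cv2.imread("pics/top0.png")[185:250,220:500]
b=cv2.imread("pics/scene0.png")
a=cv2.resize(a,(784,182),interpolation=cv2.INTER_CUBIC)
b1=cv2.resize(b[255:355,165:255],(360,400),interpolation=cv2.INTER_CUBIC)
b2=cv2.resize(b[150:210,295:365],(424,400)[:2],interpolation=cv2.INTER_CUBIC)
cv2.imwrite("pics/crop1.png",np.vstack([a,np.hstack([b1,b2])]))
E
```

```text
(264, 218) [475. 357.   0.] 594.0
(193, 260) [325. 608.   0.] 689.0
(393, 142) [ 758. -119.    0.] 768.0
(445, 205) [ 519. -300.    0.] 600.0
(336, 157) [702.  94.   0.] 708.0
```

View pics/crop1.png

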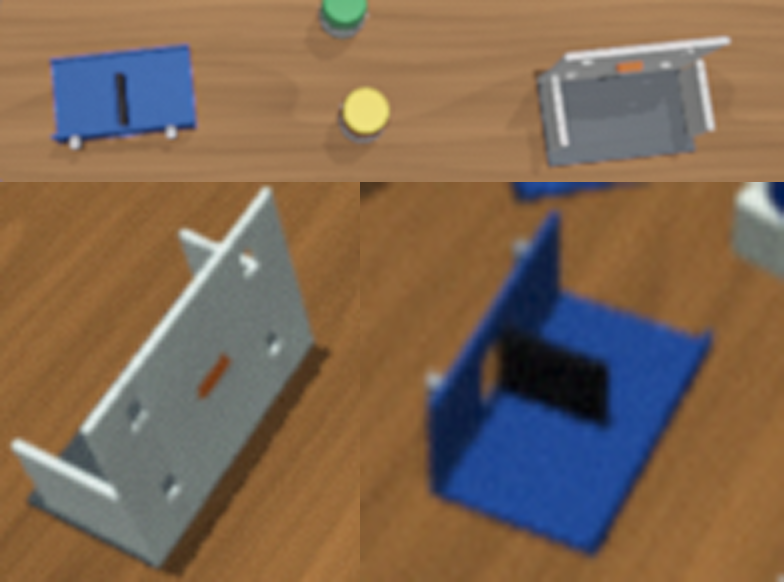

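The crop confirms it: the bracket at (264,218) is nearest the base (594 mm, against 689 and 768). Its claws point toward the robot, and the upright's face and catch point away, so the axes are nearly parallel. Next I'll take close wrist views of bracket and upright.

Run:
```python
from h import *
import json
q=down(np.radians(-86))
P={"wb":[490,357,215],"wu":[625,-290,300]}
log={}
for n,p in P.items():
    print(n,inverse_kinematics(p,q))
    bot.goto(p,q)
    pos,rot=read_eef_pos(),read_tool_rot()
    im=get_image("wrist");cv2.imwrite(f"pics/{n}.png",im[:,:,::-1])
    log[n]=[list(pos),list(rot)]
    print(n,pos,rot,read_time())
json.dump(log,open("log.json","w"))
```

```text
wb [-1.19324921  0.4772162   0.70240083  1.68291019 -0.33827942  1.10653159
 -1.89331476]
wb [489.38804157 357.87415807 214.82380836] [-1.37961002e-04  9.99342759e-01  3.62484630e-02 -2.83110304e-04] 1.8
wu [-0.24800843  0.74596013  1.22500951  1.34756224 -0.69414131  1.50902897
 -0.58290353]
wu [ 625.65978438 -288.74478321  299.77154278] [-3.07203702e-04  9.99358133e-01  3.58221596e-02 -1.23396080e-05] 4.225
```

View pics/wb.png

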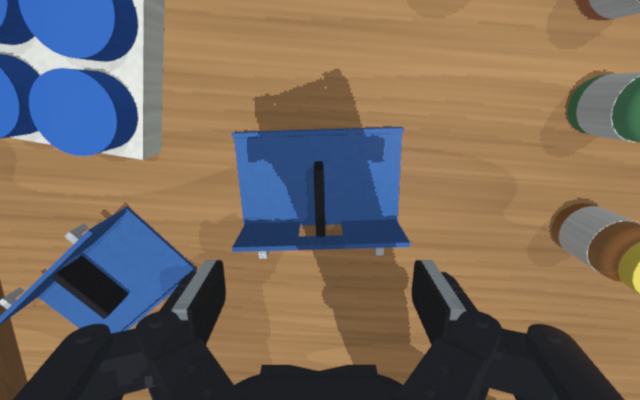

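View pics/wu.png

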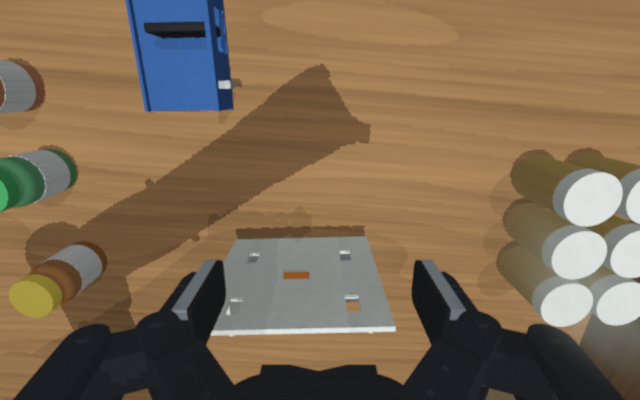

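Wrist views. Bracket: lip corners at about (234,131) and (403,127), back plate top at (234,249)–(408,245), rib at (319,162–236). Upright: top edge (209,334)–(394,330), slots at (235,303) and (352,300). One zoom for accuracy.

Run:
```python
from h import *
a=cv2.imread("pics/wb.png")[115:265,220:420]; b=cv2.imread("pics/wu.png")[230:345,200:400]
f=lambda i:cv2.resize(i,None,fx=4,fy=4,interpolation=cv2.INTER_CUBIC)
cv2.imwrite("pics/z1.png",f(a)); cv2.imwrite("pics/z2.png",f(b))
```

```text
(no output)
```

View pics/z1.png

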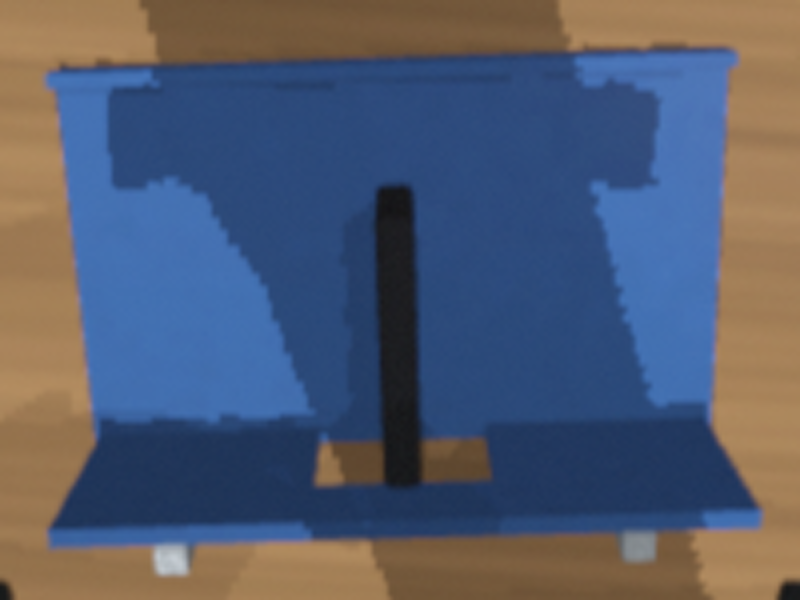

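View pics/z2.png

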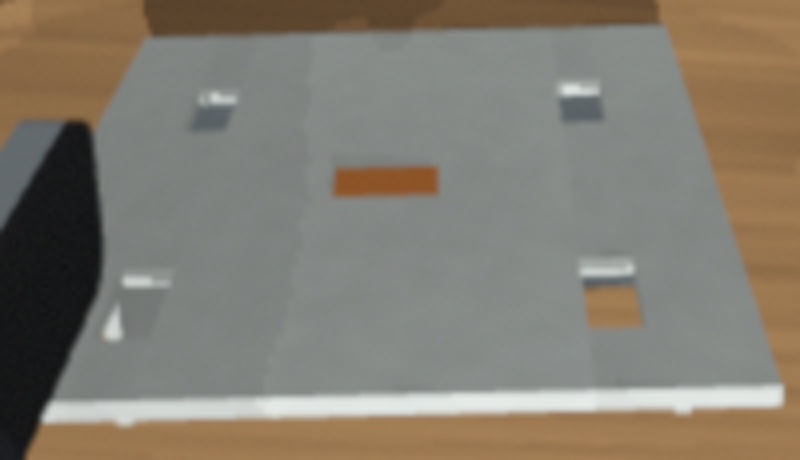

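```bash
cat > fit.py <<'E'
from h import *
import json
from scipy.optimize import least_squares
L=json.load(open("log.json"))
def fit(n,off,F,x0,z=0):
    C=cam("wrist",*L[n]); F=np.array(F,float); uv=(F[:,3:]+.5)/4-.5+off
    def pts(p):
        c,s=np.cos(p[2]),np.sin(p[2]); X=F[:,:3]
        return np.c_[p[0]+c*X[:,0]-s*X[:,1],p[1]+s*X[:,0]+c*X[:,1],X[:,2]+z]
    r=least_squares(lambda p:(proj(C,pts(p))-uv).ravel(),x0,loss="soft_l1",x_scale=[1,1,.01])
    print(n,r.x.round(4),"deg",np.degrees(r.x[2]).round(2)); print(r.fun.reshape(-1,2).round(1).tolist())
    return r.x
if __name__=="__main__":
    b=fit("wb",[220,115],[[55,90,14,48,72],[55,-90,14,738,50],[-50,90,67,52,528],[-50,-90,67,760,511],[-55,90,67,50,545],[-55,-90,67,760,526],[22,5,50,377,187],[22,-5,50,411,187]],[475,357,.07])
    u=fit("wu",[200,230],[[0,-95,200,779,386],[0,95,200,44,402],[-5,-95,200,782,407],[0,95,0,150,38],[0,-95,0,665,27],[0,67,150,123,274],[0,53,150,172,273],[0,-53,150,578,260],[0,-67,150,634,259],[0,67,50,199,94],[0,53,50,238,93],[0,-53,50,558,83],[0,-67,50,600,82]],[540,-300,.07])
    json.dump([list(b),list(u)],open("poses.json","w"))
E
python3 fit.py
```

```text
wb [4.767589e+02 3.551824e+02 1.018000e-01] deg 5.83
[[-0.4, -0.4], [0.1, -0.0], [-3.0, -0.4], [2.4, -1.0], [-1.9, -0.1], [2.0, -0.1], [-0.6, 7.4], [1.2, 7.1]]
wu [ 4.996201e+02 -2.731344e+02  1.037000e-01] deg 5.94
[[0.7, 0.5], [-24.8, 2.0], [-0.2, -0.2], [0.4, -1.4], [-0.8, -2.4], [0.2, -0.1], [1.2, -0.2], [0.3, 0.3], [-0.4, 0.2], [0.2, -0.1], [0.8, -0.1], [-0.4, 0.1], [-0.4, 0.1]]
```

The fit is good: upright slots are within 0.4 px (the one outlier is a corner hidden by a finger, and the "rib top" points I marked were the foot of the rib's front face). I'll drop those points, then grasp and carry.

```bash
python3 - <<'E'
import re
s=open("fit.py").read()
s=s.replace("[0,95,200,44,402],","").replace("[22,5,50,377,187],[22,-5,50,411,187]","[22,5,6,377,187],[22,-5,6,411,187],[22,5,50,377,217],[22,-5,50,412,217]")
open("fit.py","w").write(s)
E
python3 fit.py
cat >> h.py <<'E'
def at(P,x,y):
    c,s=np.cos(P[2]),np.sin(P[2]); return np.array([P[0]+c*x-s*y,P[1]+s*x+c*y])
E
python3 - <<'E'
from h import *
import json
b,u=json.load(open("poses.json"))
q=down(b[2]-np.pi/2); qu=down(u[2]-np.pi/2)
g=at(b,-6,0)
claw.set_gripper(45)
bot.goto([*(at(u,200,0)),300],q)
bot.goto([*g,110],q)
print(bot.servo_line([*g,20],rate=90,threshold=12),read_eef_pos(),read_time())
claw.set_gripper(0); print("gap",read_finger_gap(),read_ft_force())
bot.servo_line([*g,40],rate=60); print(read_finger_gap(),read_ft_force())
bot.servo_line([*g,190],rate=200)
bot.servo_line([650,0,190],rate=250,rotation=qu)
bot.servo_line([*at(u,55-6+50,0),137],rate=200)
p,r=read_eef_pos(),read_tool_rot()
im=get_image("wrist");cv2.imwrite("pics/w3.png",im[:,:,::-1])
im2=get_image("scene");cv2.imwrite("pics/s3.png",im2[:,:,::-1])
L=json.load(open("log.json"));L["w3"]=[list(p),list(r)];json.dump(L,open("log.json","w"))
print(p,r,read_time(),read_finger_gap(),read_ft_force())
a=cv2.resize(im[:,:,::-1],(800,500)); cv2.imwrite("pics/v3.png",a)
E
```

```text
wb [4.761256e+02 3.552364e+02 1.013000e-01] deg 5.81
[[-0.4, 0.2], [-0.0, 0.6], [-3.1, 0.1], [2.2, -0.4], [-2.0, 0.4], [1.9, 0.5], [-0.1, -1.3], [0.5, -1.6], [-0.7, 0.5], [0.9, 0.2]]
wu [ 4.99433e+02 -2.72971e+02  1.06600e-01] deg 6.11
[[0.5, 0.4], [-0.4, -0.3], [0.3, -1.2], [-1.0, -2.5], [0.0, 0.2], [1.0, 0.0], [0.1, 0.3], [-0.5, 0.2], [0.1, 0.2], [0.7, 0.1], [-0.5, 0.1], [-0.6, 0.1]]
False [470.5678837  354.75890619  20.54394114] 8.675
gap 9.372738010965389 [-1.43534411  0.49647607  6.97996461]
9.02150458455635 [-0.83564405  0.58513612 -3.19048466]
[ 598.5060735  -261.08854841  136.96961323] [-3.47828598e-04  9.98530047e-01  5.41997288e-02  1.17249299e-04] 13.825 8.863036924100209 [ 6.78915632e-01  3.72505612e-03 -3.82317250e+00]
```

View pics/v3.png

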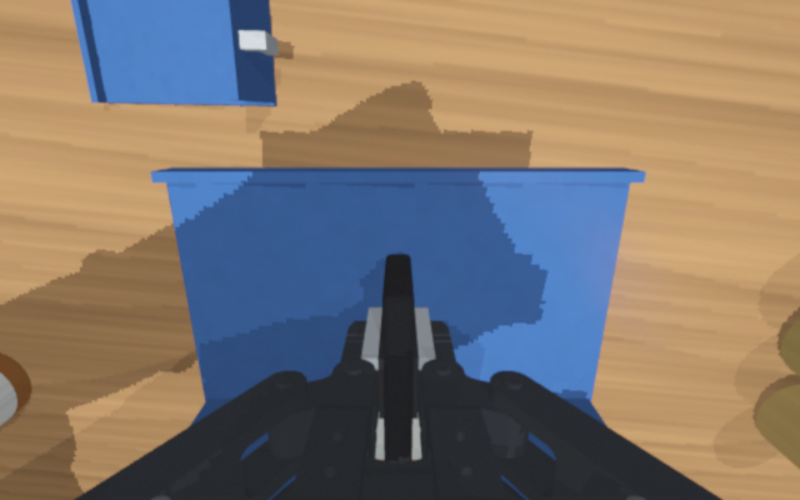

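The bracket is held square: rib between the pads, lip corners at (152,172) and (645,172) in the enlarged view, weight reading 3.8 N. Now I'll push it in, stopping on contact.

Run:
```python
from h import *
import json
b,u=json.load(open("poses.json")); L=json.load(open("log.json"))
C=cam("wrist",*L["w3"])
p=np.array(L["w3"][0]); U=[p[0],p[1],u[2]]
for y in (90,-90): print("lip exp",(proj(C,[*at(U,61,y),137-20.5+14])*1.25).round(0))
loc=lambda: (np.array([[np.cos(u[2]),np.sin(u[2])],[-np.sin(u[2]),np.cos(u[2])]])@(np.array(read_eef_pos()[:2])-u[:2]))
bot.servo_line([*at(u,72,0),137.5],rate=60)
print("pre",loc(),read_ft_force())
hit=bot.servo_line([*at(u,44,0),137.5],rate=20,threshold=6)
print(hit,"x,y in upright (expect 49)",loc(),read_eef_pos(),read_ft_force(),read_finger_gap(),read_time())
im=get_image("scene");cv2.imwrite("pics/s4.png",im[:,:,::-1])
```

```text
lip exp [[149. 171.]]
lip exp [[642. 172.]]
pre [7.21316474e+01 6.58793547e-02] [-0.16316304  0.75733453 -2.81938037]
True x,y in upright (expect 49) [50.93845345  0.1211492 ] [ 550.06953361 -267.43184652  137.28685435] [ 3.17349458 -0.43354    -1.65694024] 9.217658895914912 15.4333
```

Contact came at 50.9 mm against 49 expected. Claws hitting the sheet would have stopped it at 62, so they are in the slots. Now press down.

Run:
```python
from h import *
import json
b,u=json.load(open("poses.json"))
x=50.3
bot.servo_line([*at(u,x,0),137.3],rate=15,threshold=10); print(read_eef_pos()[2],read_ft_force())
for z in (131,126,122.5,120.5,119,117.5,116):
    h=bot.servo_line([*at(u,x,0),z],rate=20,threshold=28)
    print(z,h,read_eef_pos().round(2),read_ft_force().round(1),round(read_torque()[1],2),round(read_finger_gap(),2))
    if h or read_ft_force()[2]>22: break
print(read_time())
im=get_image("wrist");cv2.imwrite("pics/w5.png",im[:,:,::-1])
im=get_image("scene");cv2.imwrite("pics/s5.png",im[:,:,::-1])
```

```text
137.31567854742363 [ 4.00622456  0.26131009 -2.41888855]
131 False [ 550.22 -267.67  131.  ] [ 6.   1.  -1.2] -1.25 8.93
126 False [ 550.3  -267.62  125.78] [ 6.7  0.  -3.5] -1.56 9.21
122.5 False [ 549.98 -267.46  121.85] [ 6.6 -1.4 -6.5] -1.66 9.2
120.5 False [ 549.89 -267.59  120.43] [5.1 0.5 0.3] -1.08 8.77
119 False [ 550.28 -267.73  119.76] [5.2 3.3 7.9] -0.58 8.7
117.5 False [ 550.82 -267.76  118.82] [ 5.7  4.  12.1] -0.65 9.17
116 False [ 551.34 -267.74  117.85] [ 5.5  5.  17.1] -0.61 9.04
17.925
```

Run:
```python
from h import *
a=cv2.imread("pics/s5.png")[230:350,155:285]; a=cv2.resize(a,(480,443),interpolation=cv2.INTER_CUBIC)
b=cv2.imread("pics/w5.png")[200:400,200:440]; b=cv2.resize(b,(320,267))
cv2.imwrite("pics/v5.png",np.hstack([a,np.vstack([b,np.zeros((443-267,320,3),np.uint8)])]))
```

```text
(no output)
```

View pics/v5.png

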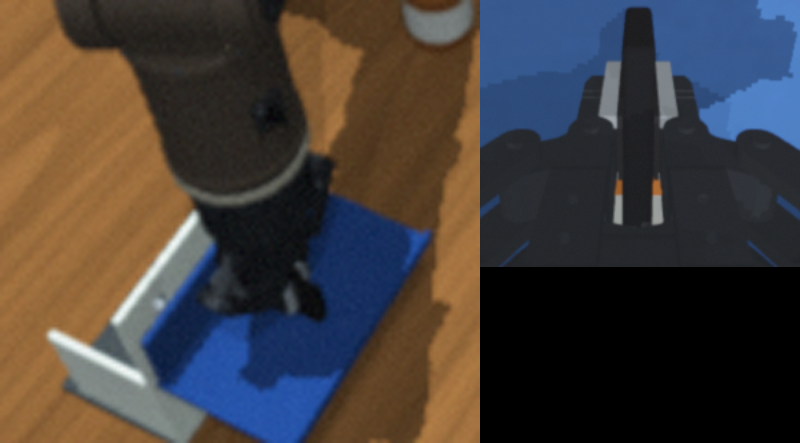

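The scene crop shows the shelf against the upright with its claws in. In the wrist crop the orange catch shows above the plate on both sides of the rib. I'll do a short pull-up test of the catch, then let go.

Run:
```python
from h import *
import json
b,u=json.load(open("poses.json"))
x=50.3
for z in (119.5,121,122.5,124,125.5):
    bot.servo_line([*at(u,x,0),z],rate=15,threshold=22)
    f=read_ft_force(); print(z,read_eef_pos().round(2)[2],f.round(1))
    if f[2]<-13: break
z=119.5
for z in (121,119,117.5,116): 
    bot.servo_line([*at(u,x,0),z],rate=20,threshold=25)
    f=read_ft_force(); print(z,read_eef_pos().round(2)[2],f.round(1))
    if f[2]>10: break
claw.set_gripper(40)
bot.servo_line([*at(u,x,0),150],rate=60)
bot.servo_line([*at(u,110,0),300],rate=250)
p,r=read_eef_pos(),read_tool_rot()
im=get_image("wrist");cv2.imwrite("pics/w6.png",im[:,:,::-1])
L=json.load(open("log.json"));L["w6"]=[list(p),list(r)];json.dump(L,open("log.json","w"))
print(p,read_time())
cv2.imwrite("pics/v6.png",cv2.resize(im[:,:,::-1],(800,500),interpolation=cv2.INTER_CUBIC))
```

```text
119.5 118.94 [ 2.9 -0.8 -1.7]
121 120.63 [ 6.7 -0.4 -5.9]
122.5 121.57 [ 5.2 -0.2 -8.5]
124 122.74 [  7.2  -0.7 -12.3]
125.5 124.13 [  8.4  -0.2 -13.4]
121 120.77 [ 3.5  2.6 -3.3]
119 119.71 [3.8 4.7 7.3]
117.5 118.87 [ 2.4  4.9 12.1]
[ 607.98918941 -261.08294908  298.5591319 ] 22.1917
```

View pics/v6.png

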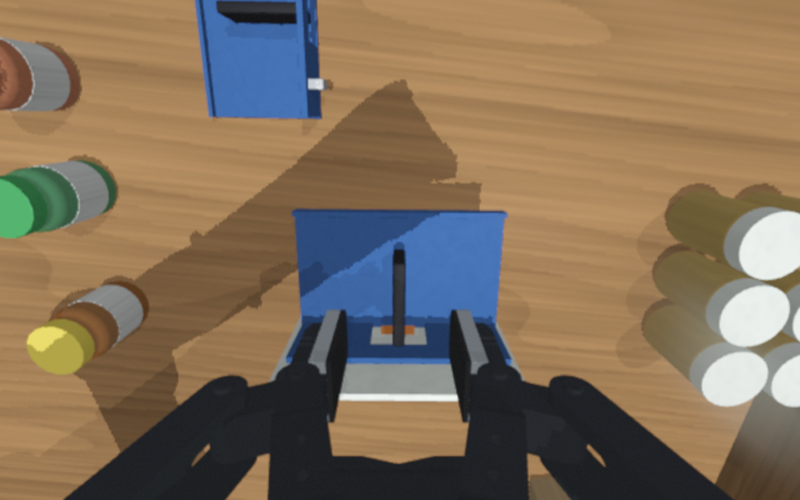

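The shelf is hung level, with the orange catch at (398,329) standing above the plate in the opening, and the pull-up was resisted (about 9 N beyond the weight). Next I'll check the height and catch numerically and find the red jar from above.

```bash
cat >> h.py <<'E'
def redlid(im):
    h=cv2.cvtColor(im,cv2.COLOR_RGB2HSV); m=(((h[...,0]<5)|(h[...,0]>174))&(h[...,1]>190)&(h[...,2]>90)).astype(np.uint8)
    n,l,s,c=cv2.connectedComponentsWithStats(cv2.morphologyEx(m,cv2.MORPH_OPEN,np.ones((3,3))))
    return [(c[i].round(1).tolist(),s[i].tolist()) for i in range(1,n) if s[i][4]>60]
E
python3 - <<'E'
from h import *
import json
b,u=json.load(open("poses.json"));L=json.load(open("log.json"));C=cam("wrist",*L["w6"])
for nm,P in {"lip+ home":(110,90,114),"lip- home":(110,-90,114),"lip+ 4 high":(110,90,118),"lip+4out":(114,90,114),"catch tip out":(4,0,108),"catch tip in":(0,0,108),"catch top":(0,0,120),"open top":(5,0,145),"ribtop front":(77,0,150)}.items():
    print(nm,(proj(C,[*at(u,*P[:2]),P[2]])*1.25).round(1))
im=cv2.cvtColor(cv2.imread("pics/w6.png"),cv2.COLOR_BGR2HSV); m=(im[...,0]>3)&(im[...,0]<18)&(im[...,1]>170)&(im[...,2]>110); ys,xs=np.nonzero(m[240:290,280:360]); print("orange rows",np.unique(ys+240,return_counts=True))
q=down(u[2]-np.pi/2)
T=cam("top"); im=get_image("top"); r=redlid(im); print(r)
g=unproj(T,(336,156),105)[:2]; print(g)
bot.goto([g[0]+10,g[1],280],q)
p,rr=read_eef_pos(),read_tool_rot(); im=get_image("wrist"); cv2.imwrite("pics/w7.png",im[:,:,::-1])
W=cam("wrist",p,rr)
for c in redlid(im): print(c,unproj(W,c[0],105))
print(p,read_time())
E
```

```text
lip+ home [[288.3 215.4]]
lip- home [[506.2 215.6]]
lip+ 4 high [[287.1 216.6]]
lip+4out [[287.9 210.7]]
catch tip out [[397.2 326. ]]
catch tip in [[397.2 329.8]]
catch top [[397.2 336.6]]
open top [[397.1 346.9]]
ribtop front [[397.1 268.5]]
orange rows (array([262, 263, 264, 265]), array([14, 14, 14, 14]))
[]
[677.17199402  97.28665161]
[687.09437543  94.8227831  280.44090159] 23.6667
```

Run:
```python
from h import *
import json
b,u=json.load(open("poses.json"));L=json.load(open("log.json"));C=cam("wrist",*L["wu"])
for P in ((4,0,108),(0,0,108),(0,0,120),(0,0,100)): print("wu",P,(4*(proj(C,[*at(u,*P[:2]),P[2]])-[200,230])).round(1))
a=cv2.imread("pics/w6.png")[160:325,225:415]; a=cv2.resize(a,None,fx=2.9,fy=2.9,interpolation=cv2.INTER_CUBIC)
b=cv2.imread("pics/w7.png"); b=cv2.resize(b,(a.shape[1]*0+245,153)); t=cv2.resize(cv2.imread("pics/w6.png")[252:272,300:340],(245,122),interpolation=cv2.INTER_NEAREST)
col=np.zeros((a.shape[0],245,3),np.uint8); col[:153]=b; col[160:282]=t
cv2.imwrite("pics/v8.png",np.hstack([a,col])); print(a.shape)
im=cv2.imread("pics/w7.png")[:,:,::-1]; h=cv2.cvtColor(im,cv2.COLOR_RGB2HSV)
for s in (120,150,180):
    m=(((h[...,0]<6)|(h[...,0]>172))&(h[...,1]>s)&(h[...,2]>60)).astype(np.uint8)
    n,l,st,c=cv2.connectedComponentsWithStats(m); print(s,[(c[i].round(),st[i].tolist()) for i in range(1,n) if st[i][4]>150])
```

```text
wu (4, 0, 108) [[384.8 167.8]]
wu (0, 0, 108) [[385.6 179.7]]
wu (0, 0, 120) [[382.9 202.4]]
wu (0, 0, 100) [[387.3 165.3]]
(478, 551, 3)
120 [(array([315., 176.]), [290, 150, 51, 53, 2115])]
150 [(array([315., 176.]), [290, 150, 51, 53, 2115])]
180 [(array([315., 176.]), [290, 151, 51, 51, 2022])]
```

View pics/v8.png

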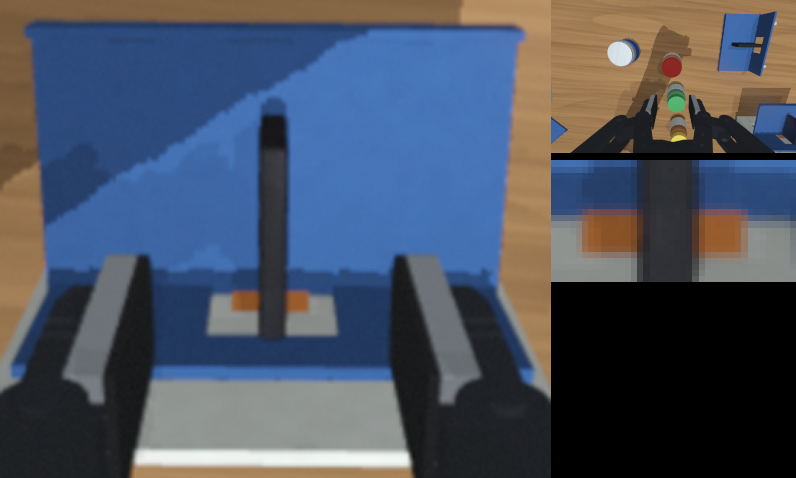

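The catch check passes: the orange stands about 1.7 px proud over the plate's rear edge, with its top row at 325 (326 expected for out, 330 for pressed in). Red jar: lid at (315,176) in w7, clear of green for gripping. Now pick it up and carry it to the left bay.

Run:
```python
from h import *
import json
b,u=json.load(open("poses.json")); q=down(u[2]-np.pi/2)
bot.wait(.2)
def look():
    p,r=read_eef_pos(),read_tool_rot(); im=get_image("wrist"); W=cam("wrist",p,r)
    h=cv2.cvtColor(im,cv2.COLOR_RGB2HSV); m=(((h[...,0]<6)|(h[...,0]>172))&(h[...,1]>170)&(h[...,2]>60)).astype(np.uint8)
    n,l,s,c=cv2.connectedComponentsWithStats(m); i=1+np.argmax(s[1:,4])
    X=unproj(W,c[i],100); print(c[i].round(1),s[i].tolist(),X.round(1)); return X
g=look()
claw.set_gripper(85)
bot.servo_line([g[0],g[1],190],rate=200); bot.wait(.2)
g2=look(); g=g2
print(bot.servo_line([g[0],g[1],50],rate=110,threshold=8),read_eef_pos(),read_ft_force())
claw.set_gripper(0); print("gap",read_finger_gap())
z0=read_eef_pos()[2]
bot.servo_line([g[0],g[1],z0+30],rate=60); f=read_ft_force(); print(f,read_finger_gap())
bot.servo_line([g[0],g[1],250],rate=200)
t=at(u,60,50)
bot.servo_line([*t,250],rate=220)
bot.wait(.2); print(z0,read_eef_pos(),read_finger_gap(),read_ft_force(),read_time())
json.dump(z0,open("z0.json","w"))
```

```text
[316.1 176.4] [291, 151, 51, 52, 2082] [684.6  96.9 100. ]
[316.4 203.4] [282, 169, 70, 69, 3771] [684.8  96.9 100. ]
False [685.3226192   96.78972137  50.84381548] [-0.49062043  0.52235472  0.32693373]
gap 58.41919842765382
[ 0.16562762  0.53860669 -2.49822301] 57.55980927440983
50.91483019255418 [ 554.15657979 -216.07281284  249.84966062] 57.76151934025943 [-0.09894455 -0.4415645  -2.69937909] 30.625
```

Run:
```python
from h import *
import json
b,u=json.load(open("poses.json")); t=at(u,60,50)
bot.servo_line([*t,163],rate=80); bot.wait(.2)
h=bot.servo_line([*t,153],rate=10,threshold=2.5); print(h,read_eef_pos(),read_ft_force(),"expect 157")
bot.wait(.2); print(read_ft_force(),read_time())
claw.set_gripper(74); print(read_finger_gap())
z=read_eef_pos()[2]
bot.servo_line([*t,z+75],rate=60)
bot.servo_line([*at(u,150,30),330],rate=220); bot.wait(.3)
print(read_eef_pos(),read_ft_force(),read_time())
a=get_image("wrist");s=get_image("scene")
o=np.hstack([cv2.resize(a,(480,300)),cv2.resize(s[220:360,150:300],(320,300))])
cv2.imwrite("pics/v9.png",o[:,:,::-1])
```

```text
True [ 554.00338854 -216.8058501   155.05049791] [ 0.53856431 -0.11920647  5.42749822] expect 157
[ 1.33336497 -0.31007191  6.45092469] 33.0083
74.49280216092113
[ 644.94360904 -226.90753294  329.64158317] [ 0.66599728 -1.13038707  0.91713132] 35.7917
```

View pics/v9.png

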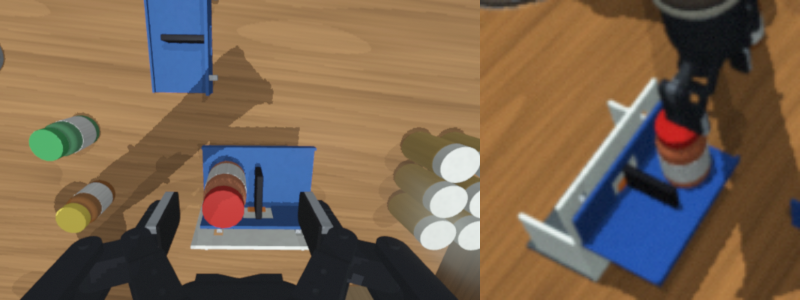

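The red jar stands upright in the left bay at (223,205) in the wrist view, the catch is still visible beside the rib, and the gripper is clear of everything. The green and yellow jars have not moved. Handing in.

```bash
python3 -c "
from plant import *
print(sign_off(),read_time())"
```

```text
the job is handed in; nothing more can be done
the job is handed in; nothing more can be done
```

The blue shelf is hung on the upper slots with the catch out over it. The red-lidded jar stands upright in the left bay. I handed the job in at about 36 s of the 64 s allowed.

**Shelf:** I took the bracket nearest the base (594 mm, against 689 and 768) and held it by its rib. The claws went into the upper slots, with the back plate meeting the face within 2 mm of where I expected. I pressed it down about 17 mm, with a hard stop at the computed home height.

**Catch:** The wrist picture shows the orange tip standing proud over the plate's rear edge. Pulling up met about 9 N beyond the weight. That test alone was not conclusive, because the tool rose about 4 mm over it, either from give in the grip or from the shelf moving slightly. I pressed the shelf down again before letting go.

**Jar:** I stopped lowering on contact, 2 mm below the estimate. The upward reading then was about 5 to 6 N, a little more than the 2.5 N change I had set as the stop.

**Last pictures:** They showed the jar upright on the shelf, the catch still showing beside the rib, the green and yellow jars where they were, and the gripper clear. The tin was out of view in that last crop, but the arm never went near it.

**One disagreement:** In the picture taken after I let go of the shelf, its front lip appeared about 3.5 mm further out than computed. I put that down to the arm still moving when the picture was taken, and did not check it further.

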